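# Seat a flanged casting in the bayonet holder and hold it home

## Robot

A 6-joint arm with a two-finger parallel gripper is mounted at the origin on the work surface. World frame = base frame: x ahead of the robot, y to its left, z up, the work surface at z = 0. Lengths are in mm, angles in rad, forces in N, time in s.
With the tool pointing down it reaches from about 350 to 850 mm from the base axis. Payload 8.1 kg.
Tool frame: the origin (TCP) lies on the mounting face of the last link; the fingertips stand 186 mm ahead of it and the grasp point (between the pads) lies 167 mm ahead of it (robot.tcp_to_grasp is the distance from the TCP to the grasp point, in mm); z points along the fingers, y is the direction in which the jaws open and shut (so a half turn about z gives the same grasp; the last joint's range is limited). The gripper opens to 93 mm and grips with 3 to 60 N. Pads are 15 mm wide; open, the fingers measure 128 mm over their backs; the gripper's body (75 mm by 188 mm) begins 65 mm behind the grasp point.
Start: joints at [1.22, 0.13, 1.488, -0, 1.523, -0.085], TCP at [157.587, 578.941, 404.735] pointing down, gripper open.
Joint ranges: [-2.96, 2.96], [-0.89, 2.26], [0.02, 2.5], [-1.34, 4.48], [0, 2.73], [-2.66, 2.66]. Speed limits (rad/s): [2.39, 2.39, 2.79, 3.14, 3.14, 3.14].

## Interface

Orientations are given as a unit quaternion [x, y, z, w].
In Python, from rig import robot gives the robot as it stands. The module is installed in compiled form; this text tells all that it offers.
- The arm moves only by the shell command python3 -m jog 'ROWS' [FORCE]. ROWS is JSON, a list of rows, each a list of 7 numbers: the opening, from 0 (shut) to 1 (fully open), then the shift along the world's x, y, z in m, then the turn, a rotation vector about the world's x, y, z in degrees. In form: [[claw, dx, dy, dz, wx, wy, wz], ...]. A call has 1 to 12 rows; each row is the pose to reach, as a shift and turn from the pose commanded when the call began; what a row does not reach only later rows make up. A row lasts 1/12 s, in which the tool goes at most 41.7 mm and 7.16 degrees, less where a joint would pass 70% of its speed; a pose out of reach is approached as far as the arm can. A call with a gripper value outside its range is refused whole. The fingers move at their own pace and stop on an object; FORCE is the grip in N (left out, the last holds). Time passes only in rows, so rows that repeat a pose let the fingers close. It gives the time, the measured TCP pose, the force and the opening at its end, in the units of the state.
- robot.observe(): the state, without advancing time (a new reading comes with each control period).
- robot.read_camera(name): name is "side" or "top" or "wrist"; returns the picture (420x560x3 uint8, blue, green, red); there is no depth.
- robot.camera_model(name): a dict with "fov_y" (degrees; the focal length in pixels is half the picture's height over the tangent of half this angle, whatever the lens; pixels are square), "cx", "cy" (the principal point, pixels), "R" (3x3) and "t" (3): a world point X has camera coordinates R X + t; the wrist camera has in their place "tool_from_camera" (4x4, takes a point from camera to tool coordinates, whose origin is the TCP and whose axes are the flange's). Camera axes: x right, y down, z forward; pixel columns grow to the right and rows downward; lengths in mm; the calibration is good to about 2 mm. The wrist camera is an equidistant fisheye: a pixel r from the principal point sees the ray r / f radians off the axis. A picture is of the moment at which its call begins: read the wrist's pose just before it. camera_model takes no time and is no camera call.
- robot.sign_off(): hands the job in, once; it reports no verdict.
Trained networks look in the newest picture that a camera, given by its name, has taken for a name from the list of things; names that differ only in an ending like _2 or _b are one class to them, and where a whole thing is asked for, a point or a joint stands for the part that bears it (a point fixed in the world has none). Each returns a list of dicts, best first, with "score" (0 to 1); they miss things now and then, are a little off and sometimes report something else, mostly with a low value. They report only what shows in the picture. A call takes as long as a camera call. They do not tell look-alikes from the thing itself.
- robot.spot_in(name, camera): "pixel" ([column, row] in pixels, amid what is visible of it).
- robot.regions_of(name, camera): "region" (420x560 bool, what is visible of it) and "pixel" ([column, row] in pixels, amid what is visible of it).
- robot.tip_of(name, camera): "pixel" ([column, row] in pixels: a listed point, or the origin of a listed thing).
The state is a dict: "clock": time; "joints": joint angles; "qvel": joint speeds; "effort": joint torques, N m; "tcp_pos": TCP position; "tcp_rot": TCP orientation; "ft_force": force on the tool from outside, world axes, zero at the start; "wrist_torque": the same for the moment, N m; "gripper_width": finger opening in mm.
Only numpy, scipy, OpenCV 4.12 (cv2) and the standard library are available. Lean on these libraries where they do the work, as an engineer would, in place of code of your own. Each camera call takes 0.05 s, during which the arm holds its last target. There are 200 camera calls.

## Task

Slide the pot-shaped holder across the bench by its handle, without lifting it, from the square mark to the middle of the round mark. Then take the tube casting with exactly two ears on its flange, set it flange down into the holder with the ears through the two notches, push it fully down against the spring and twist it a quarter turn clockwise (seen from above) to the stop. Finish still gripping it and pressing it fully home, so that I can put the locking pin in; leave everything else on the bench where it is.

Things in the scene. Friction and masses are not known exactly. Their poses are not given: they have to be found in the camera images.
- holder: the holder, a loose low steel pot of 0.7 to 1 kg, 100 mm across and 40 mm high, standing on the square mark. Origin at the centre of its underside, z up; +x points along its handle. Inside is a spring seat (see seat). Its friction on the bench is about 0.6
- holder_mouth (a point): centre of the holder's mouth, level with its top (40 mm up), axes as the holder. Flat lip 6 mm thick, round opening 64 mm across with two notches about 18 mm wide, at +x (handle side) and -x, to 82 mm across; below the lip the room is 82 mm across. An ear pushed below the lip can turn only clockwise from above, to a stop after about 91 degrees
- holder_grip (a point): point to grip on the handle, a stubby upright block outside the pot's wall: 16 mm thick (holder y), 24 mm long (holder x, 60 to 84 mm from the holder's axis), top 48 mm above the bench, sides clear down to 6 mm. This point is 72 mm from the axis, 36 mm above the bench; axes as the holder
- seat (a joint): the spring seat in the holder, a flat disc 60 mm across: 0 = up (its face 36 mm above the holder's underside, 4 mm below the lip's top), 0.012 = pressed to its bottom stop (face at 24 mm). It takes 6 N to start moving and 12 N at the bottom
- mark_round: round mark on the bench, a flat white painted ring of 128 mm inside and 138 mm outside diameter, where the holder must go; origin at its centre
- mark_square: square mark on the bench, a flat white painted outline of 135 mm, where the holder stands at the start; origin at its centre
- fitting: the casting to fit (loose, aluminium, 0.25 to 0.5 kg), standing on its flange among two others, in any order. Round flange 59 mm across, 6 mm thick, with two opposite ears 13 mm wide, 6 mm thick, reaching 38 mm from the axis; upright round tube 30 mm across. Origin at the centre of the flange's underside, z up along the tube, x through the ears (half a turn makes no difference)
- fitting_top (a point): centre of the top end of the fitting's tube, 76 mm above its underside; axes as the fitting. Home in the holder, the fitting's underside is 24 mm above the holder's underside (100 mm to this point); if let go after the twist, the spring lifts it 4 mm, ears against the lip
- plain_casting: another casting, same metal, tube and height as the fitting but a plain round flange (59 mm) with no ears; loose; origin at the centre of its underside
- three_ear_casting: another casting, same metal, tube and height as the fitting but with three ears on its flange (120 degrees apart); loose; origin at the centre of its underside
- sleeve: short steel ring, 40 mm across, 14 mm high, lying among the castings; loose; origin at the centre of its underside
- tin: small closed round steel tin, 43 mm across, 23 mm high, among the castings; loose; origin at the centre of its underside
- spanner: wrench lying on the right of the bench; loose
- brush: hand brush lying on the left of the bench; loose
There are look-alikes about, which are no part of the job. What is shaped like the holder but blue is not meant.

How it is judged:
By the outcome, as a careful person would: the job done as asked, in the order asked, and still so for the second after the job is handed in, while the arm keeps its last pose, push and grip.
It also fails if it takes over 72 s, if anything falls off the work surface, if the arm or the gripper's body presses on something with over 40 N, if the wrist force passes 120 N, or if a joint passes its speed limit or range.

## Working session

There is one attempt and no reset: what is moved stays moved. The work goes in short steps, Python scripts to look and compute and a shell command to move; the robot and the scene stay as the last step left them, time stands still between calls to the robot, and variables do not carry over. Pictures are saved under pics/ and viewed, about 8 in all and at most 12, crops included, and the job is handed in when it is done.

```bash
mkdir -p pics
cat > h.py <<'E'
import numpy as np, cv2
from rig import robot
from scipy.spatial.transform import Rotation as Ro
def ray(name,px,st=None):
    m=robot.camera_model(name); f=210/np.tan(np.radians(m['fov_y']/2))
    u=np.array([px[0]-m['cx'],px[1]-m['cy']],float)
    if name=='wrist':
        st=st or robot.observe(); r=np.linalg.norm(u)+1e-9; a=r/f
        d=np.r_[u/r*np.sin(a),np.cos(a)]
        T=np.array(m['tool_from_camera']); Rw=Ro.from_quat(st['tcp_rot']).as_matrix()
        return Rw@T[:3,3]+np.array(st['tcp_pos']), Rw@T[:3,:3]@d
    R=np.array(m['R']);t=np.array(m['t'])
    return -R.T@t, R.T@np.r_[u/f,1]
def at(name,px,z,st=None):
    o,d=ray(name,px,st); return o+d*(z-o[2])/d[2]
def proj(name,X):
    m=robot.camera_model(name); f=210/np.tan(np.radians(m['fov_y']/2))
    p=np.array(m['R'])@X+np.array(m['t']); return [m['cx']+f*p[0]/p[2],m['cy']+f*p[1]/p[2]]
E
python3 - <<'E'
from h import *
s=robot.observe(); print(s['tcp_pos'],s['tcp_rot'],s['ft_force'],s['gripper_width'])
for c in ['top','side']:
    im=robot.read_camera(c); cv2.imwrite(f'pics/{c}0.png',im)
    for n,z in [('holder',0),('holder_mouth',40),('holder_grip',36),('mark_round',0),('mark_square',0),('fitting',0),('fitting_top',76),('plain_casting',0),('three_ear_casting',0)]:
        for r in robot.tip_of(n,c)[:3]: print(c,n,round(r['score'],2),np.round(r['pixel']),np.round(at(c,r['pixel'],z)))
a=cv2.imread('pics/top0.png');b=cv2.imread('pics/side0.png')
cv2.imwrite('pics/top0b.png',cv2.resize(a,(800,600)));cv2.imwrite('pics/side0b.png',cv2.resize(b,(800,600)))
E
```

```text
[157.49476061 578.72021672 403.70220749] [ 1.32508294e-01  9.91181478e-01 -8.86924539e-04 -2.07540534e-04] [ 0.29519804 -0.4905756   0.16408139] 92.91411806978623
top holder 0.9 [179. 222.] [407. 299.   0.]
top holder 0.65 [236. 201.] [468. 131.   0.]
top holder 0.59 [210. 270.] [269. 208.   0.]
top holder_mouth 0.96 [176. 220.] [411. 301.  40.]
top holder_mouth 0.94 [208. 272.] [264. 207.  40.]
top holder_mouth 0.73 [237. 200.] [467. 126.  40.]
top holder_grip 0.98 [166. 200.] [470. 330.  36.]
top holder_grip 0.97 [231. 176.] [537. 144.  36.]
top holder_grip 0.68 [404. 180.] [ 525. -355.   36.]
top fitting 0.87 [272. 140.] [654.  25.   0.]
top fitting_top 0.67 [271. 132.] [656.  27.  76.]
top plain_casting 0.86 [222. 140.] [653. 176.   0.]
top three_ear_casting 0.53 [357. 136.] [ 662. -229.    0.]
side holder 0.8 [281. 224.] [474. 116.   0.]
side holder 0.66 [246. 195.] [411. 304.   0.]
side holder 0.6 [197. 218.] [267. 196.   0.]
side holder_mouth 0.74 [243. 181.] [408. 314.  40.]
side holder_mouth 0.72 [196. 204.] [269. 201.  40.]
side holder_mouth 0.59 [280. 210.] [475. 121.  40.]
side holder_grip 0.93 [179. 197.] [225. 260.  36.]
side holder_grip 0.89 [303. 204.] [540. 142.  36.]
side mark_round 0.47 [363. 207.] [713. 154.   0.]
side mark_square 0.7 [278. 223.] [468. 123.   0.]
side fitting 0.92 [360. 233.] [656.  32.   0.]
side fitting_top 0.85 [364. 209.] [652.  13.  76.]
side plain_casting 0.66 [338. 206.] [649. 174.   0.]
side three_ear_casting 0.83 [414. 301.] [ 664. -228.    0.]
```

View pics/top0b.png

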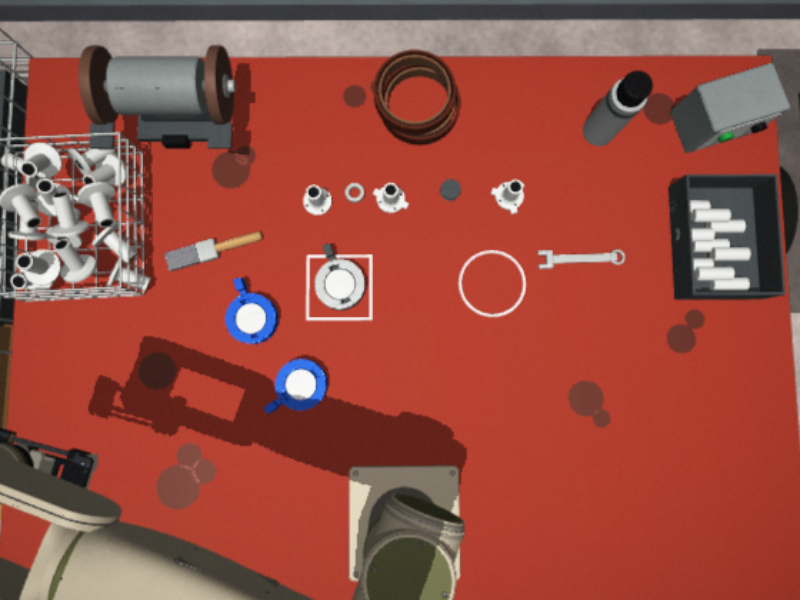

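View pics/side0b.png

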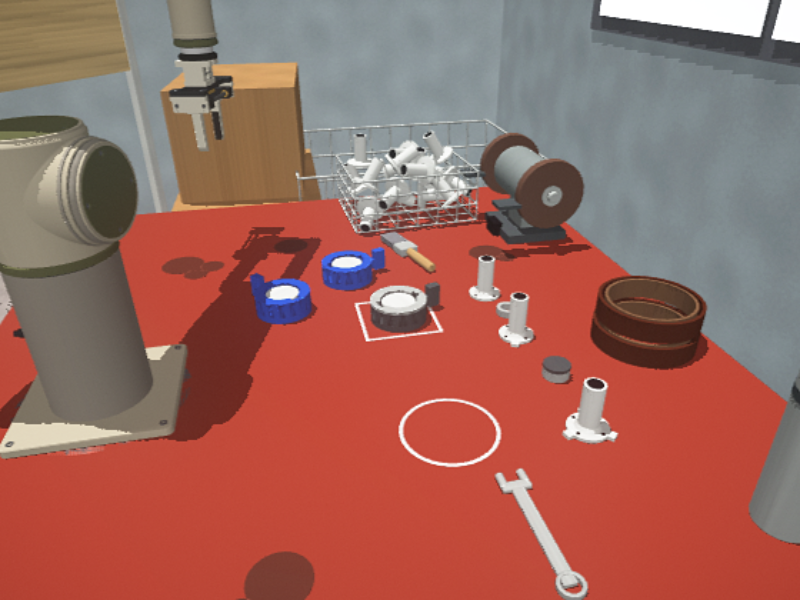

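The top view shows the grey holder on the square at (238,199) in original pixels and the blue look-alikes at (175,222) and (210,269). The ring is near (344,198). The castings are plain at (222,140), probably two-eared at (272,138) and probably three-eared at (357,136). Next I'll check the castings in one close crop and fit the marks.

Run:
```python
from h import *
t=cv2.imread('pics/top0.png'); s=cv2.imread('pics/side0.png')
a=cv2.resize(t[118:158,250:380],(780,240),interpolation=cv2.INTER_CUBIC)
b=cv2.resize(s[195:320,325:445],(346,360),interpolation=cv2.INTER_CUBIC)
c=cv2.resize(t[165:235,205:275],(360,360),interpolation=cv2.INTER_CUBIC)
o=np.zeros((600,780,3),np.uint8);o[:240]=a;o[240:,:346]=b;o[240:,360:720]=c
cv2.imwrite('pics/crop.png',o)
for nm,im in [('top',t),('side',s)]:
    w=(im.min(2)>150).astype(np.uint8)
    n,l,st,ce=cv2.connectedComponentsWithStats(w,connectivity=8)
    for i in range(1,n):
        if st[i,2]>35 and st[i,4]<1500 and st[i,1]>150:
            ys,xs=np.where(l==i)
            P=np.array([at(nm,(x,y),0)[:2] for x,y in zip(xs,ys)])
            (q,r)=cv2.minEnclosingCircle(P.astype(np.float32)); print(nm,st[i],P.mean(0).round(1),np.round(q,1),round(r,1),cv2.minAreaRect(P.astype(np.float32)))
# steel holder lip: white seat disc circle
```

```text
top [321 175  47  47 302] [ 476.7 -186.9] [ 476.6 -187.2] 69.9 ((476.71624755859375, -186.68299865722656), (136.08450317382812, 137.19651794433594), 89.03531646728516)
top [377 175  60  13 350] [ 528.4 -367.8] [ 530.3 -373.7] 88.2 ((526.2269897460938, -373.7904052734375), (175.51893615722656, 36.04130554199219), 89.71917724609375)
top [214 178  47  46 413] [470.9 126.1] [470.6 128.7] 94.8 ((470.8563537597656, 129.54763793945312), (136.56564331054688, 133.68023681640625), 89.71746826171875)
top [485 181  40  22 495] [ 490.3 -659.5] [ 494.8 -662.9] 62.5 ((487.569091796875, -659.6395874023438), (124.89696502685547, 56.43941116333008), 65.79591369628906)
top [  0 340  59  25 264] [ 39.8 719.3] [ 43.7 717.5] 89.2 ((39.502838134765625, 718.9921264648438), (178.4705047607422, 12.657047271728516), 69.98401641845703)
top [  0 347  56  24 230] [ 21.2 719.5] [ 24.4 720.6] 85.1 ((21.510814666748047, 721.6973876953125), (170.16055297851562, 12.52879810333252), 70.12678527832031)
side [248 200  62  39 736] [477.8 173. ] [470.  148.7] 106.4 ((470.0596923828125, 158.91778564453125), (188.63302612304688, 139.29953002929688), 89.4638442993164)Traceback (most recent call last):
  File "<stdin>", line 14, in <module>
  File "h.py", line 15, in at
    o,d=ray(name,px,st); return o+d*(z-o[2])/d[2]
        ~~~^^^^^^^^^^^^
  File "h.py", line 5, in ray
    m=robot.camera_model(name); f=210/np.tan(np.radians(m['fov_y']/2))
ValueError: time passes only in moves, steps and waits
```

View pics/crop.png

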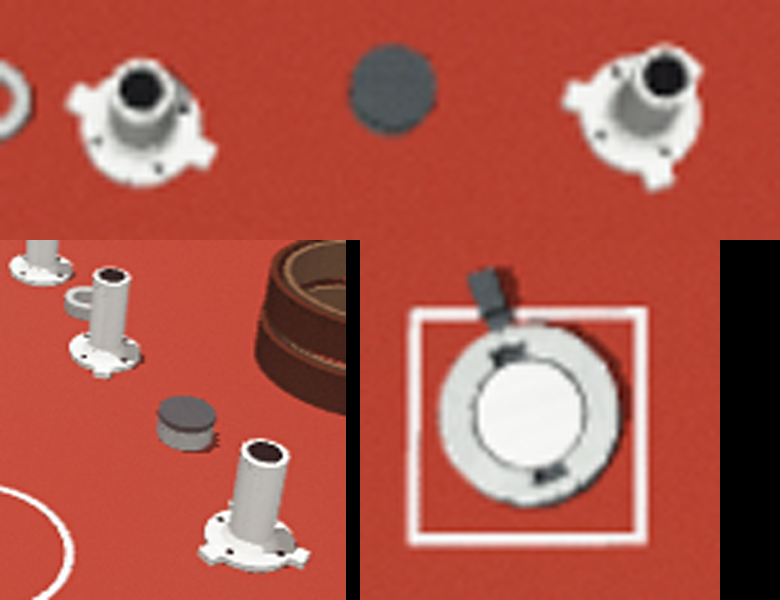

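Middle casting (272,138) has two opposite ears, so it is the fitting, and the one at (357,136) has three. The plain casting is at (222,140), and the holder is the grey pot on the square. I'll go to a hover over the holder.

```bash
python3 -m jog '[[1,0.17,-0.22,-0.04,0,0,15],[1,0.343,-0.449,-0.08,0,0,30],[1,0.343,-0.449,-0.08,0,0,30],[1,0.343,-0.449,-0.08,0,0,30],[1,0.343,-0.449,-0.08,0,0,30],[1,0.343,-0.449,-0.08,0,0,30],[1,0.343,-0.449,-0.08,0,0,30],[1,0.343,-0.449,-0.08,0,0,30],[1,0.343,-0.449,-0.08,0,0,30],[1,0.343,-0.449,-0.08,0,0,30],[1,0.343,-0.449,-0.08,0,0,30],[1,0.343,-0.449,-0.08,0,0,30]]' 20
```

```text
clock: 2.0
tcp_pos: [454.4, 189.8, 335.8]
tcp_rot: [-0.129, 0.992, 0.0, 0.0]
ft_force: [1.2, 0.6, -0.1]
gripper_width: 93.1
```

```bash
python3 -m jog '[[1,0.045,-0.06,-0.0,0,0,0],[1,0.045,-0.06,0,0,0,0],[1,0.045,-0.06,0,0,0,0],[1,0.045,-0.06,0,0,0,0]]'
python3 - <<'E'
s=open('h.py').read()
s=s.replace("def ray(","M={}\ndef cm(n):\n    if n not in M: M[n]=robot.camera_model(n)\n    return M[n]\ndef ray(",1).replace("m=robot.camera_model(name)","m=cm(name)")
s+='''
def holder(st,cam='wrist',ref=None):
    for n,z in [('holder_mouth',40),('holder_grip',36),('holder',0)]:
        for r in robot.tip_of(n,cam)[:2]: print(cam,n,round(r['score'],2),np.round(r['pixel'],1),np.round(at(cam,r['pixel'],z,st),1))
'''
open('h.py','w').write(s)
E
python3 - <<'E'
from h import *
st=robot.observe(); im=robot.read_camera('wrist'); cv2.imwrite('pics/w1.png',im); print(st['tcp_pos'],st['tcp_rot']); holder(st)
E
```

```text
clock: 2.33
tcp_pos: [499.3, 130.1, 335.7]
tcp_rot: [-0.127, 0.992, 0.0, -0.0]
ft_force: [-0.2, 0.1, -0.3]
gripper_width: 92.8
[499.31398739 130.10308309 335.6724484 ] [-1.26766721e-01  9.91932552e-01  2.69636889e-05 -1.00526259e-04]
wrist holder_mouth 0.91 [281.9 178.7] [470.3 127.8  40. ]
wrist holder_mouth 0.88 [475.6 163.1] [403.7 305.4  40. ]
wrist holder_grip 0.87 [290.7 256. ] [540.6 155.1  36. ]
wrist holder_grip 0.67 [467.3 229.9] [470.7 327.8  36. ]
wrist holder 0.84 [457.7 157.7] [403.7 308.1   0. ]
wrist holder 0.61 [279.6 174.3] [474.4 127.1   0. ]
```

View pics/w1.png

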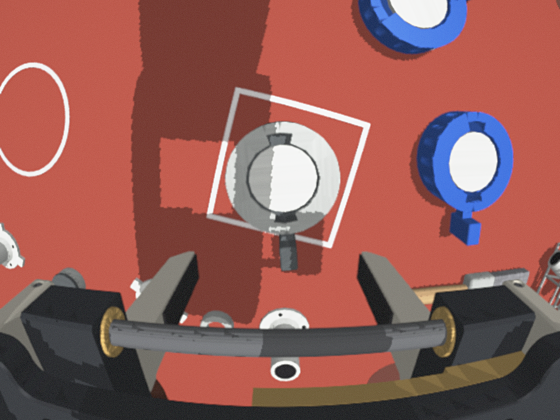

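The wrist view shows the grey holder's mouth at (282,178), notches at (279,139) and (285,216), and its handle at (288,252), with the ring at upper left.

Run:
```python
from h import *
st=robot.observe()
f=lambda p,z:at('wrist',p,z,st)[:2]
a,b=f((279.5,139),38),f((285.3,216),38);h=f((288.5,253),44)
print(a,b,(a+b)/2,np.degrees(np.arctan2(*(b-a)[::-1])),h)
im=cv2.imread('pics/w1.png')
# lip outline: bright/gray low saturation blob near center
hsv=cv2.cvtColor(im,cv2.COLOR_BGR2HSV); m=((hsv[...,1]<60)).astype(np.uint8); m[:118]=0;m[236:]=0;m[:,:222]=0;m[:,345:]=0
m=cv2.morphologyEx(m,cv2.MORPH_OPEN,np.ones((7,7)))
c=max(cv2.findContours(m,0,2)[0],key=cv2.contourArea)[:,0]
P=np.array([f(p,38) for p in c],np.float32); print(cv2.minEnclosingCircle(P))
for p in [(237,89),(369,124),(208,215),(331,247)]: print(f(p,0))
```

```text
[436.52621666 119.56192635] [501.42764054 142.2784774 ] [468.9769286  130.92020187] 19.290874120897545 [533.16933522 153.87625528]
((471.9537353515625, 130.0540313720703), 52.528038024902344)
[402.30482421  68.89853114]
[400.49296195 201.26538097]
[532.61426747  69.10196492]
[534.24103717 202.77875301]
```

```bash
python3 -m jog '[[1,0.030,0.016,-0.02,0,0,4.7],[1,0.040,0.021,-0.05,0,0,4.7],[1,0.040,0.021,-0.085,0,0,4.7],[1,0.040,0.021,-0.11,0,0,4.7],[1,0.040,0.021,-0.125,0,0,4.7],[1,0.040,0.021,-0.133,0,0,4.7],[1,0.040,0.021,-0.133,0,0,4.7]]' 40
python3 -m jog '[[0,0,0,0,0,0,0],[0,0,0,0,0,0,0],[0,0,0,0,0,0,0],[0,0,0,0,0,0,0],[0,0,0,0,0,0,0],[0,0,0,0,0,0,0],[0,0,0,0,0,0,0],[0,0,0,0,0,0,0]]' 40
```

```text
clock: 3.12
tcp_pos: [537.0, 153.6, 200.7]
tcp_rot: [-0.17, 0.985, 0.0, -0.002]
ft_force: [0.5, -0.1, -1.2]
gripper_width: 92.7
clock: 3.78
tcp_pos: [538.6, 152.6, 202.8]
tcp_rot: [-0.169, 0.986, -0.0, 0.0]
ft_force: [-0.4, -0.6, 0.6]
gripper_width: 44.2
```

```bash
python3 -m jog '[[0,0,0,0,0,0,0],[0,0,0,0,0,0,0],[0,0,0,0,0,0,0],[0,0,0,0,0,0,0],[0,0,0,0,0,0,0],[0,0,0,0,0,0,0],[0,0,0,0,0,0,0]]' 40
python3 - <<'E'
from h import *
st=robot.observe(); im=robot.read_camera('wrist'); cv2.imwrite('pics/w2.png',im); print(st['gripper_width'],st['tcp_pos'],st['ft_force']); holder(st)
E
```

```text
clock: 4.37
tcp_pos: [538.6, 152.5, 202.7]
tcp_rot: [-0.169, 0.986, -0.0, 0.0]
ft_force: [1.7, -1.8, -0.4]
gripper_width: 15.9
15.939336162563663 [538.62644173 152.49092736 202.67319384] [ 1.70842183 -1.75104871 -0.40247862]
wrist holder_mouth 0.9 [275.7 140. ] [469.8 128.3  40. ]
wrist holder_mouth 0.7 [ 79.2 324.1] [612.1  46.6  40. ]
wrist holder_grip 0.6 [554.5 258.5] [469.9 328.6  36. ]
wrist holder_grip 0.58 [278.9 282.9] [537.3 153.8  36. ]
wrist holder 0.65 [274.9 138.4] [472.3 128.6   0. ]
wrist holder 0.59 [541.3 150.2] [405.1 307.1   0. ]
```

```bash
python3 -m jog '[[0,0,0,0,0,0,0],[0,0,-0.004,0,0,0,0],[0,0,-0.012,0,0,0,0],[0,0.001,-0.025,0,0,0,0],[0,0.001,-0.040,0,0,0,0],[0,0.001,-0.055,0,0,0,0],[0,0.002,-0.070,0,0,0,0],[0,0.002,-0.085,0,0,0,0],[0,0.003,-0.1,0,0,0,0],[0,0.003,-0.115,0,0,0,0],[0,0.003,-0.13,0,0,0,0],[0,0.003,-0.145,0,0,0,0]]' 60
python3 -m jog '[[0,0,-0.015,0,0,0,0],[0,0,-0.03,0,0,0,0],[0,0.001,-0.045,0,0,0,0],[0,0.001,-0.06,0,0,0,0],[0,0.001,-0.075,0,0,0,0],[0,0.002,-0.090,0,0,0,0],[0,0.002,-0.105,0,0,0,0],[0,0.003,-0.12,0,0,0,0],[0,0.003,-0.132,0,0,0,0],[0,0.003,-0.14,0,0,0,0],[0,0.003,-0.145,0,0,0,0],[0,0.003,-0.145,0,0,0,0]]' 60
python3 - <<'E'
from h import *
st=robot.observe(); im=robot.read_camera('wrist'); cv2.imwrite('pics/w3.png',im); print(st['gripper_width'],st['tcp_pos'],st['ft_force']); holder(st)
t=robot.read_camera('top'); cv2.imwrite('pics/t3.png',t); holder(None,'top')
m=np.zeros((420,1120,3),np.uint8); m[:,:560]=im; m[:,560:]=cv2.resize(t[150:240,300:420],(560,420),interpolation=cv2.INTER_CUBIC)
cv2.imwrite('pics/v3.png',cv2.resize(m,(800,300)))
E
```

```text
clock: 5.57
tcp_pos: [541.3, 7.8, 202.7]
tcp_rot: [-0.169, 0.986, 0.001, 0.0]
ft_force: [0.5, 6.6, 0.2]
gripper_width: 15.6
clock: 6.57
tcp_pos: [544.3, -137.9, 202.7]
tcp_rot: [-0.169, 0.986, 0.0, -0.0]
ft_force: [-0.2, 0.2, 0.7]
gripper_width: 15.5
15.545407276053563 [ 544.31289373 -137.9185532   202.68385208] [-0.17359588  0.17064218  0.70634738]
wrist holder_mouth 0.55 [279.1 142.4] [ 475.9 -160.1   40. ]
wrist holder_grip 0.85 [276.4 283.4] [ 543.6 -137.5   36. ]
wrist holder_grip 0.2 [272.7 399.8] [ 632.  -109.2   36. ]
wrist holder 0.94 [278.4 135.5] [ 475.6 -160.3    0. ]
top holder_mouth 0.77 [339.6 195.6] [ 478.3 -168.3   40. ]
top holder_mouth 0.67 [175.9 221.5] [406.3 300.   40. ]
top holder_grip 0.8 [164.7 197.9] [474.7 334.3  36. ]
top holder_grip 0.79 [329.2 173.1] [ 544.7 -140.1   36. ]
top holder 0.88 [209.4 271.6] [263.5 208.4   0. ]
top holder 0.87 [334.7 199.9] [ 470.8 -159.     0. ]
```

View pics/v3.png

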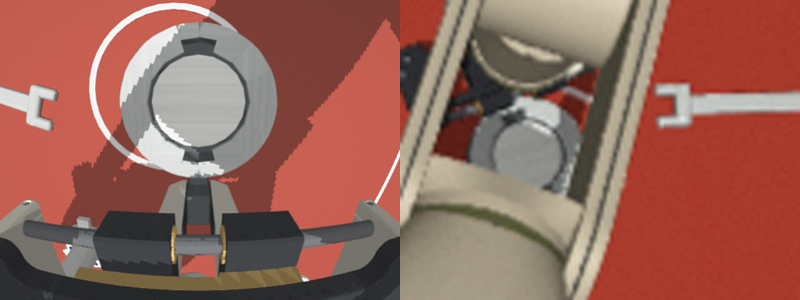

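The wrist view shows the holder overlapping the ring, with the ring centre about 25 mm to the left in the picture. I'll fit the ring arc in this same picture.

Run:
```python
from h import *
from scipy.optimize import least_squares
st=robot.observe(); im=cv2.imread('pics/w3.png')
w=((im.min(2)>130)).astype(np.uint8); w[240:]=0; w[:,:115]=0; w[:,310:]=0
ys,xs=np.where(w); P=np.array([at('wrist',(x,y),0,st)[:2] for x,y in zip(xs,ys)])
c=np.array([477,-187.])
for tol in (12,7,5,4.5):
    r=np.hypot(*(P-c).T); k=abs(r-66.5)<tol
    # only outside the holder
    k&=np.hypot(*(P-[476,-162]).T)>60
    c=least_squares(lambda q:np.hypot(*(P[k]-q).T)-66.5,c,loss='soft_l1').x; print(c,k.sum(),np.std(np.hypot(*(P[k]-c).T)))
# holder outer at z=40 from lip edge on left & bottom, mouth from seat
hsv=cv2.cvtColor(im,cv2.COLOR_BGR2HSV)
m=(hsv[...,1]<70).astype(np.uint8); m[:25]=0;m[255:]=0;m[:,:160]=0;m[:,395:]=0
m=cv2.morphologyEx(m,cv2.MORPH_OPEN,np.ones((15,15)))
C=max(cv2.findContours(m,0,2)[0],key=cv2.contourArea)[:,0]
H=np.array([at('wrist',p,40,st)[:2] for p in C],np.float32); print(cv2.minEnclosingCircle(H))
```

```text
[ 475.59832508 -183.12025882] 4504 2.7940019509583243
[ 475.69224072 -183.25956582] 4292 2.130265997908337
[ 475.77165769 -183.31056995] 4156 1.869753639214571
[ 475.79703736 -183.31711667] 4120 1.8246278808545473
((476.68603515625, -161.16075134277344), 52.967838287353516)
```

```bash
python3 -m jog '[[0,0,-0.004,0,0,0,0],[0,0,-0.011,0,0,0,0],[0,0,-0.018,0,0,0,0],[0,0,-0.023,0,0,0,0],[0,0,-0.023,0,0,0,0],[0,0,-0.023,0,0,0,0]]' 60
python3 - <<'E'
from h import *
from scipy.optimize import least_squares
st=robot.observe(); im=robot.read_camera('wrist'); cv2.imwrite('pics/w4.png',im); print(st['tcp_pos'],st['ft_force']); holder(st)
g=np.array(st['tcp_pos'][:2])-72*np.array([np.cos(np.radians(19.5)),np.sin(np.radians(19.5))]); print('grip-derived',g)
w=((im.min(2)>130)).astype(np.uint8); w[240:]=0; w[:,:115]=0; w[:,420:]=0
ys,xs=np.where(w); P=np.array([at('wrist',(x,y),0,st)[:2] for x,y in zip(xs,ys)])
c=np.array([476,-184.])
for tol in (12,7,5,4.5):
    r=np.hypot(*(P-c).T); k=(abs(r-66.5)<tol)&(np.hypot(*(P-g).T)>60)
    c=least_squares(lambda q:np.hypot(*(P[k]-q).T)-66.5,c,loss='soft_l1').x
print(c,k.sum(),np.std(np.hypot(*(P[k]-c).T)))
E
```

```text
clock: 7.47
tcp_pos: [544.7, -160.2, 202.7]
tcp_rot: [-0.169, 0.986, 0.0, 0.0]
ft_force: [0.5, 1.6, -0.4]
gripper_width: 15.6
[ 544.73780074 -160.17430382  202.66339659] [ 0.54466886  1.56080971 -0.42697975]
wrist holder_mouth 0.58 [279.3 142. ] [ 476.2 -182.4   40. ]
wrist holder_grip 0.96 [281.8 283.1] [ 543.1 -157.3   36. ]
wrist holder 0.66 [275.5 133.8] [ 475.9 -184.5    0. ]
grip-derived [ 476.86761339 -184.20839769]
[ 474.97439467 -184.34066185] 6908 1.94921389705342
```

View pics/w4.png

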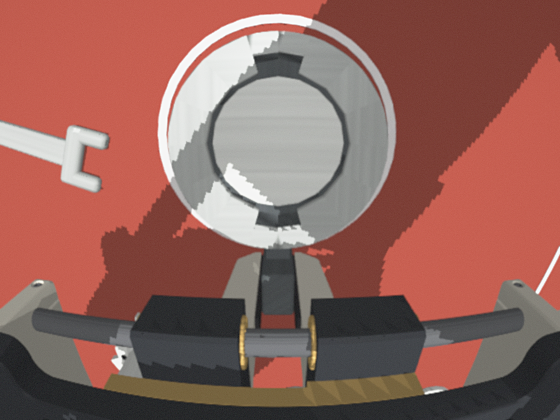

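The holder is now concentric with the ring: ring spans columns 159–396, lip 168–390. I'll release and rise.

```bash
python3 -m jog '[[0.5,0,0,0,0,0,0],[0.5,0,0,0,0,0,0],[0.5,0,0,0,0,0,0],[0.5,0,0,0,0,0,0],[0.7,0,0,0.01,0,0,0],[0.7,0,0,0.03,0,0,0],[0.8,0,0,0.06,0,0,0],[0.8,0,0,0.1,0,0,0],[0.8,0,0,0.13,0,0,0],[0.8,0,0,0.16,0,0,-7],[0.8,0,0.03,0.16,0,0,-14],[0.8,0,0.06,0.16,0,0,-20]]' 40
python3 -m jog '[[0.8,0.01,0.03,0.0,0,0,-6],[0.8,0.02,0.06,0.0,0,0,-12],[0.8,0.03,0.09,0.0,0,0,-18],[0.8,0.035,0.12,0.0,0,0,-18],[0.8,0.035,0.12,0.0,0,0,-18],[0.8,0.035,0.12,0.0,0,0,-18]]' 40
python3 - <<'E'
from h import *
st=robot.observe(); im=robot.read_camera('wrist'); cv2.imwrite('pics/w5.png',im); print(st['tcp_pos'],st['tcp_rot'],st['joints'],st['gripper_width'])
for n,z in [('fitting',0),('fitting_top',76)]:
    for r in robot.tip_of(n,'wrist')[:3]: print(n,r['score'],r['pixel'],at('wrist',r['pixel'],z,st))
holder(st)
robot.read_camera('top'); holder(None,'top')
E
```

```text
clock: 8.67
tcp_pos: [545.2, -101.1, 367.1]
tcp_rot: [0.009, 1.0, -0.001, 0.003]
ft_force: [0.1, 0.6, -0.5]
gripper_width: 74.2
clock: 9.17
tcp_pos: [579.6, 21.1, 363.4]
tcp_rot: [0.159, 0.987, -0.0, 0.0]
ft_force: [-0.4, -0.1, -0.3]
gripper_width: 74.6
[579.5798848   21.08310674 363.43368402] [ 1.59337290e-01  9.87224171e-01 -7.10118261e-05  2.44800775e-04] [-5.19717773e-02  9.85900989e-02  1.59813465e+00 -1.95552913e-04
  1.44439648e+00 -1.30270483e+00] 74.58848235935417
fitting 0.92 [299.1, 253.6] [656.83784212  23.15624123   0.        ]
fitting 0.23 [364.6, 240.1] [665.59594301 100.96311872   0.        ]
fitting_top 0.56 [303.8, 283.3] [652.88029322  24.06509418  76.        ]
wrist holder_mouth 0.89 [ 71.8 175.7] [ 479.  -180.5   40. ]
wrist holder_grip 0.95 [508.8  29.3] [468.4 330.8  36. ]
wrist holder_grip 0.92 [114.  222.5] [ 545.4 -154.4   36. ]
wrist holder 0.83 [ 89.7 166.9] [ 476.7 -179.8    0. ]
top holder_mouth 0.77 [347.4 195.2] [ 479.4 -190.7   40. ]
top holder_mouth 0.65 [209.6 269.5] [270.3 202.6  40. ]
top holder_grip 0.8 [189.4 282. ] [235.7 259.6  36. ]
top holder_grip 0.58 [167.8 200.1] [468.3 325.3  36. ]
top holder 0.84 [210.9 267.7] [274.6 204.1   0. ]
top holder 0.7 [343.7 200.9] [ 467.7 -185.5    0. ]
```

View pics/w5.png

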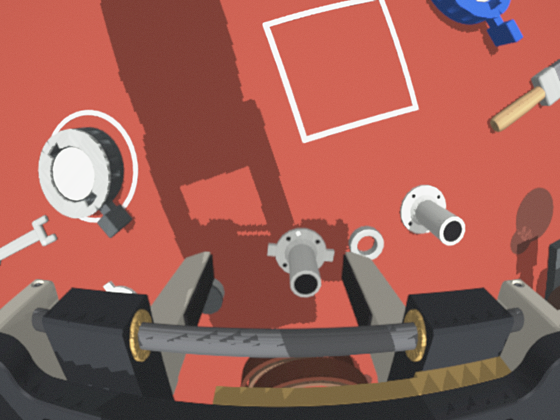

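The wrist view shows the fitting's two ears at (272,250) and (331,256), and its tube top at (305,284). The holder stands inside the ring at (75,175).

Run:
```python
from h import *
st=robot.observe(); f=lambda p,z:at('wrist',p,z,st)[:2]
im=cv2.imread('pics/w5.png')
cv2.imwrite('pics/c5.png',cv2.resize(im[215:305,255:375],(800,600),interpolation=cv2.INTER_CUBIC))
```

```text
(no output)
```

View pics/c5.png

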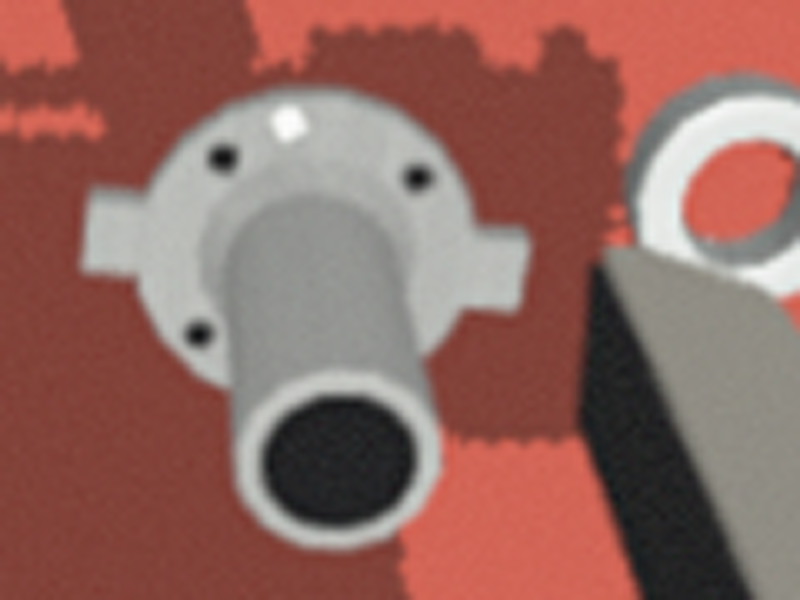

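The crop confirms exactly two opposite ears, with ends at (89,229) and (524,271) in the crop.

Run:
```python
from h import *
st=robot.observe(); f=lambda p,z:at('wrist',(255+p[0]/6.667,215+p[1]/6.667),z,st)[:2]
a,b=f((89,229),5.5),f((524,271),5.5)
print(a,b,np.linalg.norm(b-a),(a+b)/2,np.degrees(np.arctan2(*(b-a)[::-1])),f((338,460),76))
```

```text
[637.52360714 -10.02640765] [669.37850663  58.29858919] 75.38593910346889 [653.45105689  24.13609077] 65.0038365917136 [653.59930862  23.33488345]
```

```bash
python3 -m jog '[[0.8,0.03,0.001,-0.01,0,0,0],[0.8,0.06,0.003,-0.03,0,0,0],[0.8,0.074,0.003,-0.05,0,0,0],[0.8,0.074,0.003,-0.075,0,0,0],[0.8,0.074,0.003,-0.10,0,0,0],[0.8,0.074,0.003,-0.125,0,0,0],[0.8,0.074,0.003,-0.138,0,0,0],[0.8,0.074,0.003,-0.138,0,0,0],[0.3,0.074,0.003,-0.138,0,0,0],[0,0.074,0.003,-0.138,0,0,0],[0,0.074,0.003,-0.138,0,0,0],[0,0.074,0.003,-0.138,0,0,0]]' 60
python3 -m jog '[[0,0,0,0,0,0,0],[0,0,0,0,0,0,0],[0,0,0,0,0,0,0],[0,0,0,0,0,0,0],[0,0,0,0,0,0,0],[0,0,0,0,0,0,0]]' 60
```

```text
clock: 10.67
tcp_pos: [654.4, 22.6, 227.0]
tcp_rot: [0.161, 0.987, 0.0, 0.002]
ft_force: [0.0, 0.5, 0.4]
gripper_width: 52.2
clock: 11.17
tcp_pos: [653.8, 22.9, 225.2]
tcp_rot: [0.161, 0.987, 0.0, 0.0]
ft_force: [-0.1, 1.7, 3.3]
gripper_width: 29.1
```

```bash
python3 -m jog '[[0,0,0,0.02,0,0,0],[0,0,0,0.06,0,0,0],[0,0,0,0.1,0,0,0],[0,-0.01,-0.01,0.12,0,0,-4],[0,-0.03,-0.035,0.12,0,0,-10],[0,-0.05,-0.06,0.12,0,0,-16],[0,-0.075,-0.09,0.12,0,0,-22],[0,-0.1,-0.12,0.12,0,0,-28],[0,-0.125,-0.15,0.12,0,0,-34],[0,-0.15,-0.175,0.12,0,0,-40],[0,-0.17,-0.197,0.12,0,0,-45.5],[0,-0.177,-0.207,0.12,0,0,-45.5]]' 60
python3 -m jog '[[0,0,0,0,0,0,0],[0,0,0,0,0,0,0]]' 60
python3 - <<'E'
from h import *
st=robot.observe(); im=robot.read_camera('wrist'); cv2.imwrite('pics/w6.png',im); print(st['tcp_pos'],st['tcp_rot'],st['ft_force'],st['joints'],st['gripper_width'])
holder(st)
for n in ['fitting']:
    for r in robot.tip_of(n,'wrist')[:3]: print(n,r['score'],r['pixel'],at('wrist',r['pixel'],st['tcp_pos'][2]-225,st))
E
```

```text
clock: 12.17
tcp_pos: [473.7, -186.5, 343.5]
tcp_rot: [0.533, 0.846, -0.001, -0.001]
ft_force: [0.1, 0.3, -3.2]
gripper_width: 29.1
clock: 12.33
tcp_pos: [476.3, -184.7, 344.2]
tcp_rot: [0.53, 0.848, 0.0, -0.0]
ft_force: [0.9, 0.7, -5.0]
gripper_width: 29.4
[ 476.26317176 -184.6510388   344.22340321] [ 5.30134542e-01  8.47913437e-01  1.13151957e-04 -3.98570938e-04] [ 0.8651754   0.6527314  -4.95001312] [-4.70378861e-01 -7.51047903e-02  1.80888317e+00  2.99715010e-04
  1.40858834e+00 -9.23705136e-01] 29.443501482414177
wrist holder_mouth 0.8 [281. 207.] [ 478.5 -181.1   40. ]
wrist holder_grip 0.59 [354.9 212.8] [ 544.3 -156.6   36. ]
wrist holder 0.59 [275.8 198.8] [ 475.4 -185.9    0. ]
fitting 0.79 [276.0, 244.7] [ 476.18142603 -186.03965321  119.22340321]
fitting 0.57 [277.3, 196.9] [ 462.26632515 -155.45779264  119.22340321]
```

View pics/w6.png

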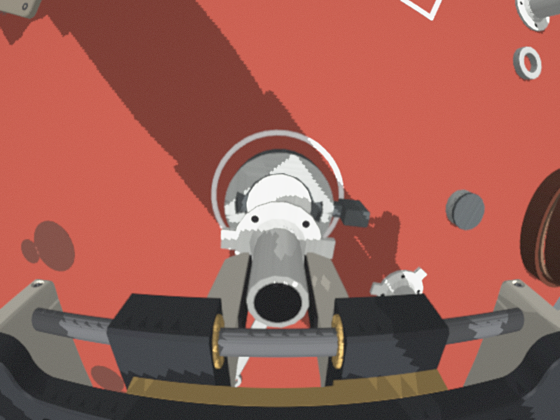

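The notches at (239,202) and (322,208) line up with the ears at (229,237) and (325,247). I'll descend to just above the mouth.

```bash
python3 -m jog '[[0,0.0005,0,-0.02,0,0,0],[0,0.0005,0,-0.04,0,0,0],[0,0.0005,0,-0.06,0,0,0],[0,0.0005,0,-0.07,0,0,0],[0,0.0005,0,-0.07,0,0,0],[0,0.0005,0,-0.07,0,0,0]]' 60
python3 - <<'E'
from h import *
st=robot.observe(); im=robot.read_camera('wrist'); cv2.imwrite('pics/w7.png',im); print(st['tcp_pos'],st['tcp_rot'],st['ft_force'])
holder(st)
cv2.imwrite('pics/c7.png',cv2.resize(im[130:280,180:380],(800,600),interpolation=cv2.INTER_CUBIC))
E
```

```text
clock: 13.08
tcp_pos: [477.2, -183.9, 274.5]
tcp_rot: [0.53, 0.848, -0.0, -0.001]
ft_force: [0.1, -0.1, -3.3]
gripper_width: 29.2
[ 477.17629702 -183.90555542  274.54541295] [ 5.29734646e-01  8.48163175e-01 -5.98574275e-05 -6.55636518e-04] [ 0.11097644 -0.09832257 -3.25531073]
wrist holder_mouth 0.22 [243.7 375. ] [ 509.5 -319.9   40. ]
wrist holder_grip 0.61 [372.6 245.3] [ 545.  -159.8   36. ]
```

View pics/c7.png

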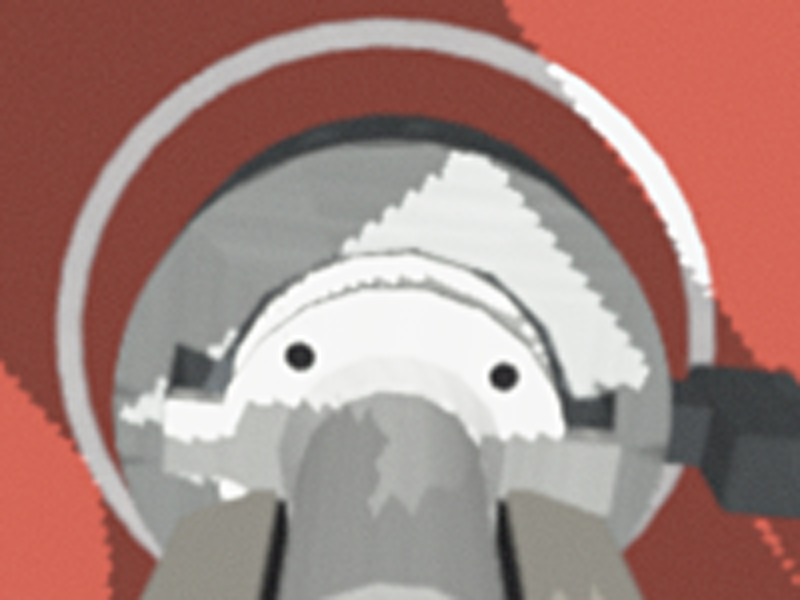

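The view is aligned: ear ends at crop columns 163 and 620, notch ends at 170 and 617, lip at 112 and 672. Lowering in stages.

```bash
python3 -m jog '[[0,0,0,-0.004,0,0,0],[0,0,0,-0.008,0,0,0],[0,0,0,-0.011,0,0,0],[0,0,0,-0.013,0,0,0],[0,0,0,-0.013,0,0,0]]' 60
python3 -m jog '[[0,0,0,-0.002,0,0,0],[0,0,0,-0.004,0,0,0],[0,0,0,-0.004,0,0,0]]' 60
python3 -m jog '[[0,0,0,-0.002,0,0,0],[0,0,0,-0.004,0,0,0],[0,0,0,-0.004,0,0,0]]' 60
```

```text
clock: 13.7
tcp_pos: [476.9, -184.3, 261.4]
tcp_rot: [0.53, 0.848, -0.0, -0.0]
ft_force: [0.0, -0.2, -3.8]
gripper_width: 29.3
clock: 13.95
tcp_pos: [477.1, -184.4, 257.8]
tcp_rot: [0.53, 0.848, -0.0, 0.0]
ft_force: [-1.7, 0.8, 4.0]
gripper_width: 29.1
clock: 14.2
tcp_pos: [477.1, -184.4, 253.7]
tcp_rot: [0.53, 0.848, -0.0, 0.0]
ft_force: [-3.0, 0.4, 5.9]
gripper_width: 29.4
```

```bash
python3 -m jog '[[0,0,0,-0.002,0,0,0],[0,0,0,-0.004,0,0,0],[0,0,0,-0.004,0,0,0]]' 60
python3 -m jog '[[0,0,0,-0.001,0,0,0],[0,0,0,-0.001,0,0,0],[0,0,0,-0.001,0,0,0]]' 60
```

```text
clock: 14.45
tcp_pos: [477.1, -184.5, 249.9]
tcp_rot: [0.53, 0.848, -0.0, 0.0]
ft_force: [-3.9, 0.5, 8.2]
gripper_width: 29.6
clock: 14.7
tcp_pos: [477.2, -184.5, 249.3]
tcp_rot: [0.53, 0.848, -0.0, 0.0]
ft_force: [-4.1, 0.7, 8.4]
gripper_width: 29.3
```

```bash
python3 -m jog '[[0,0,0,-0.001,0,0,0],[0,0,0,-0.001,0,0,0],[0,0,0,-0.001,0,0,0]]' 60
python3 -m jog '[[0,0,0,-0.001,0,0,0],[0,0,0,-0.001,0,0,0]]' 60
```

```text
clock: 14.95
tcp_pos: [477.3, -184.5, 249.1]
tcp_rot: [0.53, 0.848, -0.0, 0.0]
ft_force: [-6.7, 3.2, 14.7]
gripper_width: 29.0
clock: 15.12
tcp_pos: [477.4, -184.6, 249.0]
tcp_rot: [0.53, 0.848, -0.0, 0.0]
ft_force: [-10.7, 4.1, 22.3]
gripper_width: 29.2
```

```bash
python3 -m jog '[[0,-0.001,0.0003,0.0008,0,0,0],[0,-0.001,0.0003,0.0008,0,0,0]]' 60
python3 -m jog '[[0,0,0,0,0,0,-3],[0,0,0,0,0,0,-8],[0,0,0,0,0,0,-13],[0,0,0,0,0,0,-18],[0,0,0,0,0,0,-20],[0,0,0,0,0,0,-20]]' 60
python3 -c "
from rig import robot
s=robot.observe();print(s['wrist_torque'],s['ft_force'],s['joints'][5])"
```

```text
clock: 15.28
tcp_pos: [476.7, -184.3, 249.1]
tcp_rot: [0.53, 0.848, 0.0, 0.001]
ft_force: [-3.9, 1.7, 12.7]
gripper_width: 29.1
clock: 15.78
tcp_pos: [477.1, -184.6, 249.1]
tcp_rot: [0.67, 0.742, 0.001, 0.002]
ft_force: [-0.5, -0.7, 8.2]
gripper_width: 29.3
[-0.0926141   0.31569233  0.01159869] [-0.5267697  -0.71237729  8.18363112] -0.5710326300697833
```

```bash
python3 -m jog '[[0,0,0,-0.0006,0,0,-5],[0,0,0,-0.0006,0,0,-10],[0,0,0,-0.0006,0,0,-15],[0,0,0,-0.0006,0,0,-20],[0,0,0,-0.0006,0,0,-25],[0,0,0,-0.0006,0,0,-30],[0,0,0,-0.0006,0,0,-35],[0,0,0,-0.0006,0,0,-40],[0,0,0,-0.0006,0,0,-45],[0,0,0,-0.0006,0,0,-50],[0,0,0,-0.0006,0,0,-50]]' 60
python3 - <<'E'
from h import *
s=robot.observe();print(s['wrist_torque'],s['ft_force'],s['joints'][5])
im=robot.read_camera('wrist'); cv2.imwrite('pics/w8.png',im); holder(s)
E
```

```text
clock: 16.7
tcp_pos: [477.4, -184.8, 249.1]
tcp_rot: [0.922, 0.388, 0.002, 0.002]
ft_force: [-0.2, -0.4, 11.3]
gripper_width: 29.4
[-0.11140308  0.44475858 -0.0009765 ] [-0.19569498 -0.35115483 11.34079527] 0.3046738485353854
wrist holder_grip 0.89 [325.9 148.4] [ 543.7 -158.5   36. ]
wrist holder 0.18 [473.8 108. ] [ 657.7 -221.4    0. ]
```

View pics/w8.png

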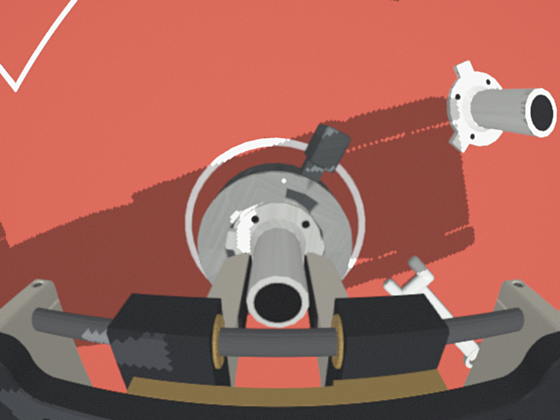

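The holder is unmoved, its notch still shows by the handle, and the fitting has turned about 70° with the tool. Remaining twist is about 21°.

```bash
python3 -m jog '[[0,0,0,-0.0004,0,0,-5],[0,0,0,-0.0004,0,0,-10],[0,0,0,-0.0004,0,0,-15],[0,0,0,-0.0004,0,0,-19],[0,0,0,-0.0004,0,0,-19]]' 60
python3 -c "
from rig import robot
s=robot.observe();print(s['wrist_torque'],s['joints'][5])"
python3 -m jog '[[0,0,0,0,0,0,-1.5],[0,0,0,0,0,0,-2],[0,0,0,0,0,0,-2]]' 60
python3 -c "
from rig import robot
s=robot.observe();print(s['wrist_torque'],s['joints'][5])"
```

```text
clock: 17.32
tcp_pos: [477.6, -184.9, 249.1]
tcp_rot: [0.973, 0.231, 0.002, 0.002]
ft_force: [-1.2, -1.3, 13.9]
gripper_width: 29.3
[-0.02808821  0.4857185   0.01088521] 0.6352063671373093
clock: 17.57
tcp_pos: [477.6, -184.9, 249.1]
tcp_rot: [0.976, 0.216, 0.002, 0.002]
ft_force: [-0.4, -1.0, 13.2]
gripper_width: 29.3
[-0.06996804  0.49929961  0.16523021] 0.6660630827429886
```

```bash
python3 -m jog '[[0,0,0,0,0,0,-1],[0,0,0,0,0,0,-1],[0,0,0,0,0,0,-1]]' 60
python3 -c "
from rig import robot
s=robot.observe();print(s['wrist_torque'],s['joints'][5])"
python3 -m jog '[[0,0,0,-0.0005,0,0,-1],[0,0,0,-0.0005,0,0,-1],[0,0,0,-0.0005,0,0,-1]]' 60
python3 - <<'E'
from h import *
s=robot.observe();print(s['wrist_torque'],s['joints'][5],Ro.from_quat(s['tcp_rot']).as_matrix()[:2,1])
im=robot.read_camera('wrist'); cv2.imwrite('pics/w9.png',im); holder(s)
cv2.imwrite('pics/c9.png',cv2.resize(im[110:310,160:420],(780,600),interpolation=cv2.INTER_CUBIC))
E
```

```text
clock: 17.82
tcp_pos: [477.5, -184.9, 249.1]
tcp_rot: [0.978, 0.208, 0.002, 0.002]
ft_force: [-1.2, -0.9, 13.4]
gripper_width: 29.7
[-0.0883797   0.61393695  0.21399575] 0.6829104715473948
clock: 18.07
tcp_pos: [477.6, -184.9, 249.1]
tcp_rot: [0.98, 0.199, 0.002, 0.002]
ft_force: [-4.0, -0.3, 18.0]
gripper_width: 29.7
[0.13550547 1.08005278 0.47988194] 0.7000797705461493 [ 0.39081033 -0.92045884]
wrist holder_grip 0.67 [281.2 134.7] [ 545.7 -158.4   36. ]
wrist holder_grip 0.67 [277.7 304.3] [ 438.9 -201.5   36. ]
```

View pics/c9.png

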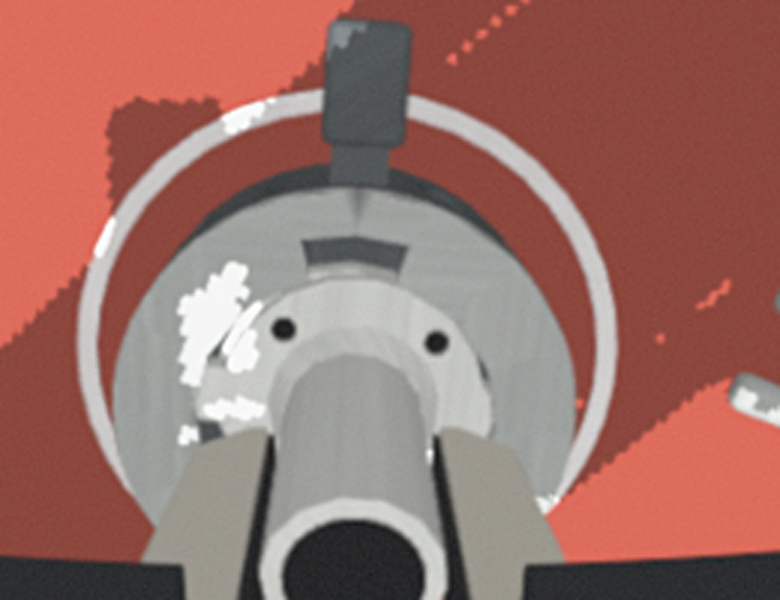

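The notch by the handle is empty, the ears are under the lip, and the torque has risen against the stop. I'll ease the twist slightly, settle, and hand in.

```bash
python3 -m jog '[[0,0,0,0,0,0,0.4],[0,0,0,0,0,0,0.4],[0,0,0,0,0,0,0.4],[0,0,0,0,0,0,0.4],[0,0,0,0,0,0,0.4],[0,0,0,0,0,0,0.4]]' 60
python3 - <<'E'
from rig import robot
s=robot.observe();print(s['wrist_torque'],s['joints'][5],s['ft_force'],s['tcp_pos'])
robot.sign_off()
E
```

```text
clock: 18.77
tcp_pos: [477.5, -184.9, 249.1]
tcp_rot: [0.979, 0.203, 0.002, 0.002]
ft_force: [-3.7, -0.3, 18.6]
gripper_width: 29.3
[0.17461148 1.03030567 0.33652553] 0.6931595158613764 [-3.67965856 -0.31378802 18.62370796] [ 477.52827926 -184.93726514  249.07088395]
the job is handed in; nothing more can be done
```

I slid the grey holder by its handle from the square into the round mark. Then I set the two-eared casting through the notches, pressed it to the bottom stop and twisted it clockwise to the stop. I handed in at 18.8 s, still gripping it and pressing it home.

**Seating and twist:**
- **Pressed home:** the tool sits at 249.1 mm, as calculated for fully home. It presses with about 19 N, and the force rose sharply when the casting reached the bottom.
- **At the stop:** the tool turned about 92.5°, and the twisting torque rose to 0.34–0.48 N m. In the last picture the handle-side notch was empty, so the ears are under the lip.

**Holder position:** by my last measurements the holder was within about 1–2 mm of the ring's centre and about level with where I had put it.

**Disagreements:**
- The cameras differed by 3–6 mm on the marks' y positions. I placed the holder by its grip and by how evenly it sat in the ring in the wrist picture.
- With the holder gripped and released, the top-camera network put it up to about 6 mm (mouth) or 10 mm (base) from there; I trusted the grip position instead.
- The holder may have turned a degree or so when the casting met the stop. I did not measure this.

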